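Open the filter cover of a soldering fume extractor

ROBOT

A 7-joint arm with a two-finger parallel gripper is mounted at the origin on the work surface. World frame = base frame: x ahead of the robot, y to its left, z up, the work surface at z = 0. Lengths are in m, angles in rad, forces in N, time in s.
With the tool pointing down it reaches from about 0.4 to 0.9 m from the base axis. Payload 5.5 kg.
Tool frame: the origin (TCP) lies midway between the tips of the shut fingers; the grasp point (between the pads) lies pinch_z behind it (pinch_z is the distance from the TCP to the grasp point, in m); z points along the fingers, y is the line along which they close (so a half turn about z gives the same grasp; the last joint's range is limited). The gripper opens to 92 mm and grips with 3 to 60 N. Pads are 19 mm wide; open, the fingers measure 130 mm over their backs; the gripper's body (75 mm by 190 mm) begins 47 mm behind the grasp point.
Start: joints at [-1.077, 0.501, -0.427, 1.55, 0.221, 1.138, -0.21], TCP at [0.149, 0.633, 0.203] pointing down, gripper open.
Joint ranges: [-2.88, 2.88], [-0.31, 2.03], [-1.54, 1.56], [0.2, 2.42], [-1.41, 4.55], [0.19, 2.02], [-2.57, 2.57]. Speed limits (rad/s): [2.57, 2.57, 3.14, 3.14, 3.14, 3.14, 3.14].

INTERFACE

Orientations are given as a unit quaternion [x, y, z, w].
In Python, from bench import * gives the robot as it stands.
- The arm moves only by the tool jog_arm, never from a script. Its arguments are lists of equal length, an entry for each row: "offset": the shift along the tool's x, y, z each as a share of 60 mm, from -1 to 1, a list of three; "rotation": the turn, a rotation vector about the tool's x, y, z each as a share of 0.15 rad, from -1 to 1, a list of three. A call has 1 to 20 rows; each row shifts and turns the commanded pose from where the row before left it, along the tool's axes as they then stand; what a row does not reach is not made up. A row lasts 1/8 s, in which the tool goes at most 62.5 mm and 10.7 degrees, less where a joint would pass 70% of its speed; a pose out of reach is approached as far as the arm can. A call with a number of a shift or a turn outside -1 to 1 is refused whole. A call with a gripper value outside its range is refused whole. "claw" is the opening, from 0 (shut) to 1 (fully open), set as the call begins (left out, the last holds). The fingers move at their own pace and stop on an object; "grip_force" is the grip in N (left out, the last holds). Time passes only in rows, so rows that do not move let the fingers close. It gives the time, the measured TCP pose, the force, the opening and the grip force at its end, in the units of the state.
- state(): the state, without advancing time (a new reading comes with each control period).
- capture(name): name is "side" or "top"; returns a dict with "pixels" (384x512x3 uint8, red, green, blue), "camera_matrix" (3x3 intrinsics, pixels), "R" (3x3) and "t" (3): a world point X has camera coordinates R X + t. Camera axes: x right, y down, z forward; pixel columns grow to the right and rows downward; lengths in m; the calibration is good to about 2 mm. A picture is of the moment at which its call begins. There is no depth.
- sign_off(): hands the job in; it is judged then, once.
The state is a dict: "t": time; "joint_pos": joint angles; "joint_velocities": joint speeds; "effort": joint torques, N m; "position": TCP position; "eef_rot": TCP orientation; "wrist_force": force on the tool from outside, world axes, zero at the start; "wrist_torque": the same for the moment, N m; "width": opening from 0.0 (shut) to 1.0 (fully open); "gripper_force": force on a finger pad.
Only numpy, scipy, OpenCV 4.12 (cv2) and the standard library are available. Lean on these libraries where they do the work, as an engineer would, in place of code of your own. Each camera call takes 0.05 s, during which the arm holds its last target. There are 200 camera calls.

TASK

The soldering fume extractor on the glass bench is due for a new filter. With the fingertips press its snap tab in until the filter cover springs loose, then push the cover along the top of the case, away from the two spring bumpers, until the filter opening is fully uncovered. Leave the cover lying flat and roughly square with all of it on top of the case: do not lift it or let it drop, do not poke the filter, and leave the other things on the bench where they are.

Things in the scene. Friction and masses are not known exactly. Their poses are not given: they have to be found in the camera images.
- extractor: Bench fume extractor, fixed: grey metal case 210 x 280 mm (own x, y), 110 mm high, with a flat top deck. Origin: centre of its underside, on the bench; z up. Its -x side has a black panel with switch and dial; its +y end a round hose spigot (64 mm across, 30 mm long, below the deck). The cover slides towards the case's own +y, onto the free deck, which ends at y = 140 mm.
- well (a point): Centre of the filter opening in the deck, at deck height, at the case's own (0, -50, 110) mm; 100 mm (x) by 80 mm (y); axes as the case's. Two aluminium rails, 9 mm tall, with lips over the cover's side flanges stand at x = +-60 to +-71 mm; from this point they run from y = -50 mm to +15 mm (-x side) and to +38 mm (+x side) and keep the cover from rising or turning.
- bumpers (a point): Point on the deck midway between two small black spring bumpers behind the cover, at the case's own (0, -117, 110) mm. The bumpers, 20 mm wide and 9 mm tall, stand at x = +-45 mm, y from -9 to +9 mm of this point; 70 mm of bare deck lie between them. Their rubber noses push the cover towards +y, about 3 N each, over 10 mm.
- cover: Filter cover, loose: black plastic lid 110 (x) x 100 (y) mm, 20 mm tall, upright sides, ribs on top; 4 mm thick side flanges to x = +-65 mm; a lug 7 mm tall to x = -80 mm at y = 20 to 32 mm, held by the tab's catch. 0.13-0.25 kg. Origin: centre of its underside, on deck; axes as the case's. Seated, its origin is within 3 mm of point well; the opening is bare after 90 mm of slide, the deck's end comes at 140 mm.
- cover_rear (a point): Middle of the cover's upright rear (-y) face, the face to push, 14 mm above the deck; 50 mm behind the cover's origin. Seated it lies at the case's y = -100 mm (the cover has some 3 mm and 0.03 rad of play); once the tab is pressed the cover springs about 10 mm towards +y and stays loose, and the tab may be let go.
- tab (a joint): Travel of the snap tab in m: 0 = out (at rest), 0.010 = fully in. It moves straight down into the deck against a spring (2 N at rest, 5 N fully in, plus about 2 to 5 N of rubbing at the catch). The catch frees the cover at about 0.006. Let go, the tab springs back, or rests under the cover's lug until that has passed.
- tab_pad (a point): Centre of the top of the snap tab's black thumb pad, 26 mm (x) by 30 mm (y), level, 18 mm above the deck at rest and 8 mm above it fully in. It stands beside the cover near the deck's -x edge, at the case's own (-95, -9) mm. Axes as the case's.
- filter: Filter cartridge in the well under the cover, pale pleats, 96 x 76 mm, its top 17 mm below the deck. Origin: centre of its underside. Not to be touched.
- flux_tin: Bystander: small round brass tin, 30 mm across, 22 mm tall, standing on the extractor's deck beside the cover's path, near the edge opposite the tab. Origin: centre of its underside.
- spool: Bystander: solder spool, 60 mm across, 40 mm tall, on the bench by the extractor. Origin: centre of its underside.
- screwdriver: Bystander: yellow-handled screwdriver lying on the bench between robot and extractor. Origin: underside, about its middle.
- jar: Bystander: glass jar with steel cap, 70 mm across, 95 mm tall, behind the extractor. Origin: centre of its underside.
- soap: Bystander: white soap bottle with yellow cap, 64 mm across, 190 mm tall. Origin: centre of its underside.
- pencil_box: Bystander: blue plastic box of pencils, 120 x 200 x 60 mm. Origin: centre of its underside.
- bracket: Bystander: perforated steel angle bracket, 70 x 120 x 60 mm. Origin: centre of its underside.
- glass_piece: Bystander: copper-foiled piece of blue glass, 60 x 40 x 4 mm. Origin: centre of its underside.
Not all that is in view belongs to the job. What is meant by the cover is not blue, and is the smaller of those in its own colour.

How it is judged:
By the outcome, as a careful person would: the job done as asked, in the order asked, and still so for the second after the job is handed in, with the robot touching nothing.
It also fails if it takes over 38 s, if anything falls off the work surface, if the arm or the gripper's body presses on something with over 40 N, if the wrist force passes 120 N, or if a joint passes its speed limit or range.

## Working session

There is one attempt and no reset: what is moved stays moved. The work goes in short steps, Python scripts to look and compute and a tool call to move; the robot and the scene stay as the last step left them, time stands still between calls to the robot, and variables do not carry over. Pictures are saved under pics/ and viewed, at most 10 in all, crops included, and the job is handed in when it is done.

Besides the shell and the picture viewer there is one more tool, called after "Call:" as name(argument=value, ...) on one line, values as JSON. jog_arm: Moves the arm, as the interface text tells. Its arguments: {"type":"object","properties":{"offset":{"type":"array","items":{"type":"array","items":{"type":"number","minimum":-1,"maximum":1}}},"rotation":{"type":"array","items":{"type":"array","items":{"type":"number","minimum":-1,"maximum":1}}},"claw":{"type":"number"},"grip_force":{"type":"number"}},"required":["offset","rotation"]}

```bash
mkdir -p pics
python3 - <<'E'
from bench import *
import cv2,pickle
s=state();print({k:s[k] for k in('t','position','eef_rot','width','wrist_force')})
d={n:capture(n) for n in('side','top')}
pickle.dump(d,open('c0.pkl','wb'))
for n in d:
    cv2.imwrite(f'pics/{n}0.png',cv2.resize(d[n]['pixels'][:,:,::-1],(800,600),interpolation=cv2.INTER_CUBIC))
    print(n,d[n]['camera_matrix'].tolist(),(-d[n]['R'].T@d[n]['t']).tolist())
E
```

```text
{'t': 0.0, 'position': array([0.14854037, 0.63202351, 0.20208464]), 'eef_rot': array([ 1.15119566e-01,  9.93351156e-01, -9.71212126e-04, -1.51324843e-04]), 'width': 1.0012700509743881, 'wrist_force': array([0.14386461, 0.19281538, 0.13467343])}
side [[477.066495277332, 0.0, 256.1050424582683], [0.0, 477.066495277332, 189.78268043721505], [0.0, 0.0, 1.0]] [-0.05297212069242174, -0.7338165609539682, 1.188575100656645]
top [[394.3666166828027, 0.0, 245.63445546241735], [0.0, 394.3666166828027, 192.13761771108872], [0.0, 0.0, 1.0]] [0.42260066349682424, 0.01166311039027715, 1.3094738716631777]
```

View pics/side0.png

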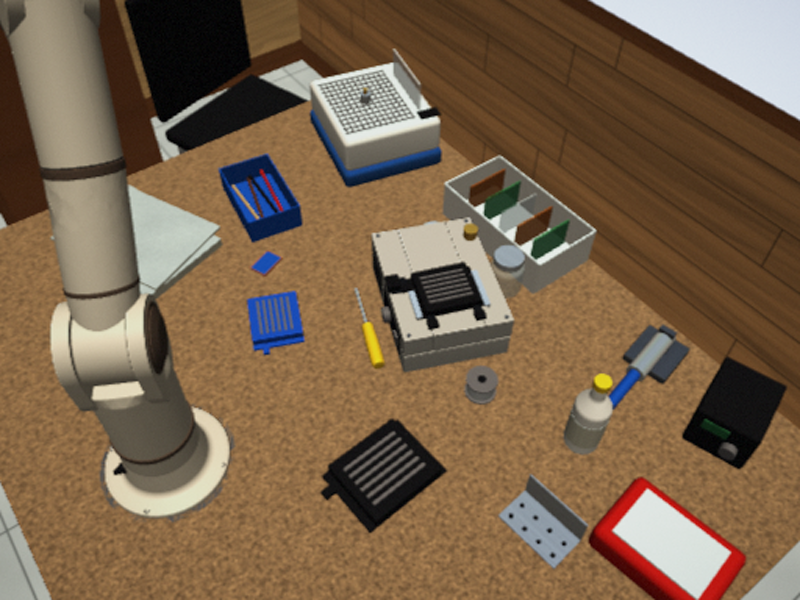

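View pics/top0.png

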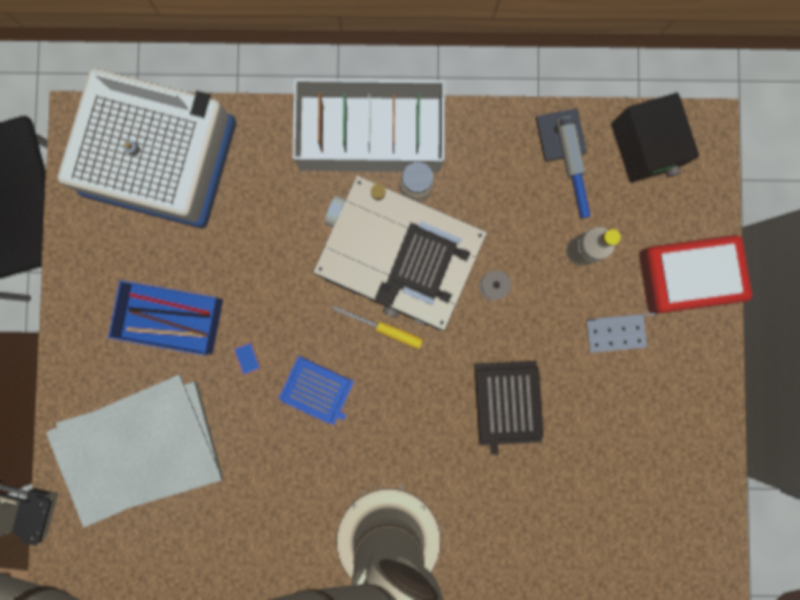

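The top view (800x600) shows the robot base at (390,540). There are three things that could be the cover:
- The black lid on the extractor, at (425,260) top and (450,288) side.
- The larger black lid on the bench, at (510,403) top.
- The blue lid, at (316,390) top.

By the description it is the smaller black one, on the extractor. The tab is at about (388,295) top, the bumpers at about (455,250) and (445,295), and the spigot at (335,210). I'll check this in a close crop.

```bash
cat > h.py <<'E'
import numpy as np,cv2
def ray(c,p):
    K,R,t=(np.array(c[k]) for k in('camera_matrix','R','t'))
    return -R.T@t, R.T@np.linalg.solve(K,np.array([p[0],p[1],1.]))
def onz(c,p,z):
    o,d=ray(c,p); return o+d*(z-o[2])/d[2]
def tri(c1,p1,c2,p2):
    P=[np.array(c['camera_matrix'])@np.c_[c['R'],c['t']] for c in(c1,c2)]
    X=cv2.triangulatePoints(P[0],P[1],np.array(p1,float).reshape(2,1),np.array(p2,float).reshape(2,1))
    return (X[:3]/X[3]).ravel()
def proj(c,X):
    q=np.array(c['camera_matrix'])@(np.array(c['R'])@X+c['t']); return q[:2]/q[2]
E
python3 - <<'E'
import pickle; from h import *
d=pickle.load(open('c0.pkl','rb'))
im=d['top']['pixels'][100:220,190:330,::-1]; im2=d['side']['pixels'][130:240,225:340,::-1]
for n,z,(a,b) in(('top',110,(195,110)),('side',110,(0,0))):
    p=d[n]['pixels']; hsv=cv2.cvtColor(p,cv2.COLOR_RGB2HSV)
    m=((hsv[...,1]<70)&(hsv[...,2]>120)).astype(np.uint8)
    box=np.zeros_like(m)
    if n=='top': box[105:215,198:315]=1
    else: box[130:235,232:330]=1
    m=cv2.morphologyEx(m*box,cv2.MORPH_OPEN,np.ones((3,3)))
    cs,_=cv2.findContours(m,cv2.RETR_EXTERNAL,cv2.CHAIN_APPROX_NONE); c=max(cs,key=cv2.contourArea)
    h=cv2.convexHull(c); q=cv2.approxPolyDP(h,4,True)[:,0]
    print(n,cv2.contourArea(c),q.tolist())
    W=np.array([onz(d[n],x,.11)[:2] for x in c[:,0]],np.float32)
    print(cv2.minAreaRect(W)); print(np.round([onz(d[n],x,.11)[:2] for x in q],3).tolist())
a=cv2.resize(im,None,fx=4,fy=4,interpolation=cv2.INTER_CUBIC)
cv2.imwrite('pics/crop_top.png',a)
cv2.imwrite('pics/crop_side.png',cv2.resize(im2,None,fx=5,fy=5,interpolation=cv2.INTER_CUBIC))
E
```

```text
top 4659.5 [[228, 112], [311, 148], [284, 210], [201, 175], [209, 133]]
((0.5935121774673462, -0.005286499857902527), (0.3080511689186096, 0.2150467336177826), 67.07946014404297)
[[0.739, 0.071], [0.63, -0.185], [0.439, -0.104], [0.543, 0.151], [0.673, 0.128]]
side 3122.5 [[297, 140], [329, 175], [328, 205], [258, 217], [238, 149]]
((0.6061659455299377, -0.022080793976783752), (0.28804370760917664, 0.24852286279201508), 66.82719421386719)
[[0.726, 0.071], [0.707, -0.103], [0.626, -0.186], [0.439, -0.101], [0.549, 0.151]]
```

View pics/crop_top.png

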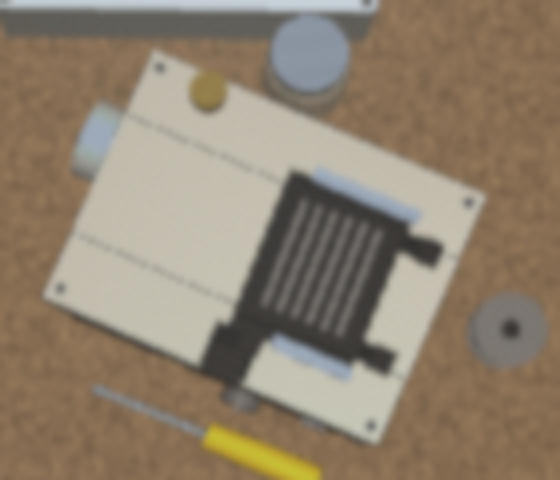

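View pics/crop_side.png

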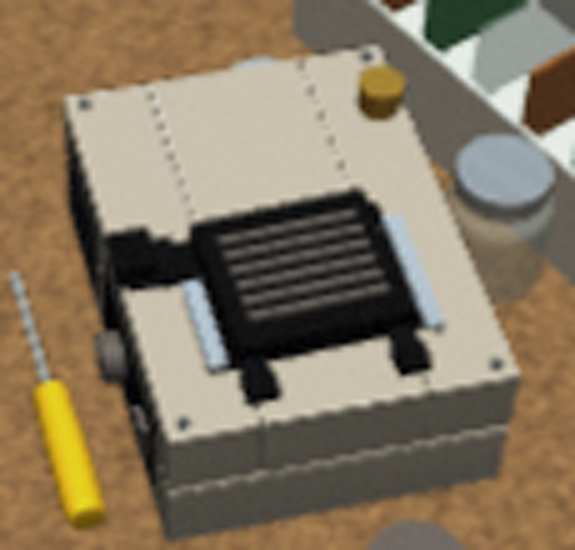

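The two crops confirm the choice. The small black lid with ribs lies between the two aluminium rails, with the bumpers behind it (crop_top (425,248) and (378,358)) and the tab pad at crop_top (228,350) / crop_side (130,258). The tin is at crop_top (208,90). Next I triangulate the deck corners, the pad and the cover.

Run:
```python
import pickle; from h import *
d=pickle.load(open('c0.pkl','rb')); T,S=d['top'],d['side']
t=lambda x,y:(x/4+190-.375,y/4+100-.375); s=lambda x,y:(x/5+225-.4,y/5+130-.4)
pts={'far+y':((155,50),(378,47)),'far-y':((485,195),(518,375)),'near-y':((378,443),(165,435)),'near+y':((43,297),(66,98)),
'pad':((226,352),(130,257)),'cov+x+y':((297,172),(357,190)),'cov-x+y':((245,312),(195,225)),'cov+x-y':((408,218),(418,328)),'b+':((427,248),(410,352)),'b-':((378,358),(260,380)),
'tin':((208,90),(382,80))}
W={k:tri(T,t(*a),S,s(*b)) for k,(a,b) in pts.items()}
for k in W: print(k,W[k].round(3))
C=np.array([W[k] for k in('far+y','far-y','near-y','near+y')])
L=np.array([[105,140],[105,-140],[-105,-140],[-105,140]])/1000
c=C.mean(0); M=L.T@(C[:,:2]-c[:2]); U,_,V=np.linalg.svd(M); R=(U@V).T
yaw=np.arctan2(R[1,0],R[0,0]); print('c',c,'yaw',yaw,'res',(C[:,:2]-c[:2]-L@R.T).round(4).tolist())
for k in W: print(k,((W[k][:2]-c[:2])@R*1000).round(0),round(W[k][2]*1000))
for n,(x,y) in dict(tab=(-95,-9),rear=(0,-100),bump=(0,-117)).items(): print(n,c[:2]+R@np.array([x,y])/1000)
from bench import *
from scipy.spatial.transform import Rotation as Ro
print(Ro.from_quat(state()['eef_rot']).as_matrix().round(3))
```

```text
far+y [0.739 0.07  0.108]
far-y [ 0.629 -0.185  0.108]
near-y [ 0.437 -0.103  0.115]
near+y [0.548 0.152 0.109]
pad [0.502 0.015 0.114]
cov+x+y [ 0.636 -0.036  0.132]
cov-x+y [ 0.534 -0.001  0.136]
cov+x-y [ 0.608 -0.124  0.107]
b+ [ 0.586 -0.139  0.116]
b- [ 0.503 -0.103  0.116]
tin [0.703 0.028 0.133]
c [ 0.58818692 -0.01647225  0.11024161] yaw -0.4075413540663242 res [[-0.0011, -0.0005], [-0.0002, 0.0017], [0.0007, 0.0006], [0.0005, -0.0018]]
far+y [104. 139.] 108
far-y [ 104. -138.] 108
near-y [-105. -139.] 115
near+y [-104.  139.] 109
pad [-91.  -6.] 114
cov+x+y [51.  1.] 132
cov-x+y [-55.  -8.] 136
cov+x-y [ 61. -91.] 107
b+ [  47. -114.] 116
b- [ -44. -114.] 116
tin [88. 86.] 133
tab [0.49740043 0.01291843]
rear [ 0.5485516  -0.10828205]
bump [ 0.54181359 -0.12388972]
[[-0.974  0.229 -0.   ]
 [ 0.229  0.974 -0.002]
 [ 0.    -0.002 -1.   ]]
```

```bash
cat >> h.py <<'E'
C0=np.array([.5882,-.0165]);YAW=-.4075
RC=np.array([[np.cos(YAW),-np.sin(YAW)],[np.sin(YAW),np.cos(YAW)]])
case=lambda x,y:C0+RC@np.array([x,y])/1000
own=lambda p:((np.array(p[:2])-C0)@RC*1000).round(1)
def where(s):
    from scipy.spatial.transform import Rotation as Ro
    R=Ro.from_quat(s['eef_rot']).as_matrix()
    print('t',s['t'],'own',own(s['position']),'z',round(s['position'][2]*1000,1),'tooly-yaw err',round((np.arctan2(R[1,1],R[0,1])-YAW+np.pi)%(2*np.pi)-np.pi,4),'tilt',R[:2,2].round(4),'F',np.round(s['wrist_force'],1),'w',round(s['width'],2))
    return R
E
python3 - <<'E'
from h import *; from bench import *
from scipy.spatial.transform import Rotation as Ro
s=state();R=where(s);yaw0=np.arctan2(R[1,1],R[0,1]);tot=yaw0-YAW
print('turn',tot)
for N in(16,18):
    D=case(-99,-9)-s['position'][:2]
    a=tot/N; A=np.zeros((2,2))
    Rk=R.copy()
    for k in range(N):
        A+=Rk[:2,:2]; Rk=Rk@Ro.from_rotvec([0,0,a]).as_matrix()
    o=np.linalg.solve(A,D); print(N,o/.06,a/.15,(s['position'][2]-.165)/N/.06)
    p=s['position'][:2].copy();Rk=R.copy()
    for k in range(N):
        p=p+Rk[:2,:2]@o;Rk=Rk@Ro.from_rotvec([0,0,a]).as_matrix()
        if k%4==3:print(p.round(2))
E
```

```text
t 0.1 own [-660.7  421.2] z 202.2 tooly-yaw err 1.7476 tilt [-0.0004 -0.0018] F [ 0.6 -0.3  0.3] w 1.0
turn 1.7475863553633006
16 [-0.8393963  -0.00946081] 0.7281609814013753 0.03871317944392951
[0.33 0.55]
[0.47 0.4 ]
[0.52 0.21]
[0.49 0.01]
18 [-0.7462452  -0.00388237] 0.6472542056901114 0.03441171506127068
[0.31 0.57]
[0.44 0.44]
[0.51 0.28]
[0.52 0.1 ]
```

Call:
jog_arm(offset=[[-0.84,-0.01,0],[-0.84,-0.01,0],[-0.84,-0.01,0],[-0.84,-0.01,0],[-0.84,-0.01,0],[-0.84,-0.01,0],[-0.84,-0.01,0],[-0.84,-0.01,0],[-0.84,-0.01,0],[-0.84,-0.01,0],[-0.84,-0.01,0],[-0.84,-0.01,0],[-0.84,-0.01,0],[-0.84,-0.01,0],[-0.84,-0.01,0],[-0.84,-0.01,0],[0,0,0]], rotation=[[0,0,0.728],[0,0,0.728],[0,0,0.728],[0,0,0.728],[0,0,0.728],[0,0,0.728],[0,0,0.728],[0,0,0.728],[0,0,0.728],[0,0,0.728],[0,0,0.728],[0,0,0.728],[0,0,0.728],[0,0,0.728],[0,0,0.728],[0,0,0.728],[0,0,0]], claw=0)

```text
t: 2.22
position: [0.4923, 0.0098, 0.2028]
eef_rot: [0.838, 0.546, -0.001, 0.0]
wrist_force: [0.5, 1.8, 0.3]
width: 0.006
gripper_force: 0.0
```

```bash
cat > look.py <<'E'
import sys; from h import *; from bench import *
n=sys.argv[1]; R=where(state()); ims=[]
for v,(x,y,w,hh) in(('top',(190,100,140,120)),('side',(225,115,140,120))):
    c=capture(v); ims.append(cv2.resize(c['pixels'][y:y+hh,x:x+w,::-1],None,fx=2.8,fy=2.8,interpolation=cv2.INTER_CUBIC))
cv2.imwrite(f'pics/{n}.png',np.hstack(ims)); print(R.round(3).tolist())
E
python3 look.py pre
```

```text
t 2.225 own [-98.5 -13.9] z 202.8 tooly-yaw err -0.0077 tilt [-0.0013 -0.0015] F [0.5 1.8 0.3] w 0.01
[[0.403, 0.915, -0.001], [0.915, -0.403, -0.002], [-0.002, -0.001, -1.0]]
```

Call:
jog_arm(offset=[[0.083,0,0.4],[0,0,0.4],[0,0,0.3],[0,0,0],[0,0,0]], rotation=[[0,0,-0.05],[0,0,0],[0,0,0],[0,0,0],[0,0,0]])

```text
t: 2.95
position: [0.4964, 0.0201, 0.1376]
eef_rot: [0.833, 0.553, 0.0, 0.0]
wrist_force: [0.7, 0.4, -0.2]
width: 0.003
gripper_force: 0.0
```

```bash
python3 look.py pre2
```

```text
t 2.95 own [-98.8  -2.8] z 137.6 tooly-yaw err 0.0097 tilt [0.0006 0.0003] F [ 0.7  0.4 -0.2] w 0.0
[[0.387, 0.922, 0.001], [0.922, -0.387, 0.0], [0.001, 0.0, -1.0]]
```

View pics/pre2.png

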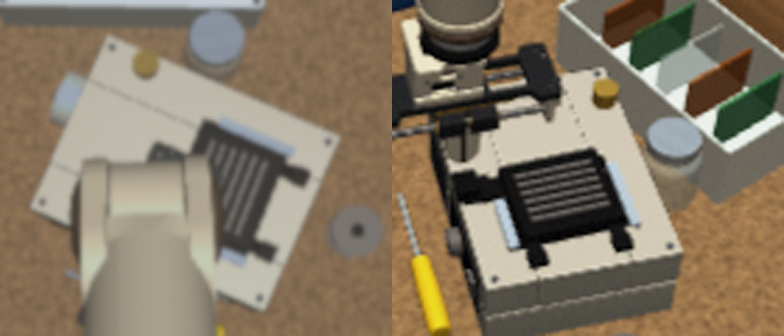

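Run:
```python
import pickle; from h import *
d=pickle.load(open('c0.pkl','rb'))
f=lambda X:(proj(d['side'],np.array(X))-[225,115])*2.8+[392,0]
print('tcp',f([.4964,.0201,.1376]),'pad',f([*case(-95,-9),.128]))
for a in((-108,-24),(-82,-24),(-82,6),(-108,6)): print(a,f([*case(*a),.128]), f([*case(*a),.110]))
print('fingers bottom',[f([*case(-98.8+a,-2.8+b),.1376]).round() for a in(-19,19) for b in(-9.5,9.5)])
```

```text
tcp [459.1770239  169.27117395] pad [464.03088763 179.00871812]
(-108, -24) [455.17008264 191.64452534] [455.26620068 202.742245  ]
(-82, -24) [479.33933514 187.38185246] [479.19923642 198.48944475]
(-82, 6) [472.75000306 166.57496499] [472.67521593 177.73848119]
(-108, 6) [448.88041496 170.72198996] [449.03605127 181.8770381 ]
fingers bottom [array([443., 179.]), array([440., 166.]), array([479., 173.]), array([475., 160.])]
```

The picture shows the shut fingers right above the tab pad in the side view, at about (463,160) with the pad at (465,187). The cover is still seated. I'll correct 6 mm along y, then press.

Call:
jog_arm(offset=[[-0.09,0,0],[0,0,0.1],[0,0,0.033],[0,0,0.033],[0,0,0.033],[0,0,0]], rotation=[[0,0,0.06],[0,0,0],[0,0,0],[0,0,0],[0,0,0],[0,0,0]])

```text
t: 3.8
position: [0.4935, 0.0141, 0.125]
eef_rot: [0.836, 0.549, -0.0, -0.0]
wrist_force: [0.0, 0.7, -0.2]
width: 0.004
gripper_force: 0.0
```

```bash
python3 -c "
from h import *; from bench import *; where(state())"
```

```text
t 3.8 own [-99.1  -9.4] z 125.0 tooly-yaw err -0.0011 tilt [-0.0004 -0.    ] F [ 0.   0.7 -0.2] w 0.0
```

Call:
jog_arm(offset=[[0,0,0.033],[0,0,0.033],[0,0,0]], rotation=[[0,0,0],[0,0,0],[0,0,0]])

```text
t: 4.18
position: [0.4934, 0.0141, 0.121]
eef_rot: [0.836, 0.549, -0.0, -0.0]
wrist_force: [0.3, -0.9, 0.1]
width: 0.005
gripper_force: 0.0
```

```bash
sed -i 's/(225,115,140,120)/(225,130,70,60)/; s/(190,100,140,120)/(200,130,70,60)/; s/fx=2.8,fy=2.8/fx=5.6,fy=5.6/' look.py; python3 look.py pr3
```

```text
t 4.175 own [-99.1  -9.4] z 121.0 tooly-yaw err -0.0011 tilt [-0.0005 -0.    ] F [ 0.3 -0.9  0.1] w 0.0
[[0.397, 0.918, -0.0], [0.918, -0.397, -0.0], [-0.0, -0.0, -1.0]]
```

View pics/pr3.png

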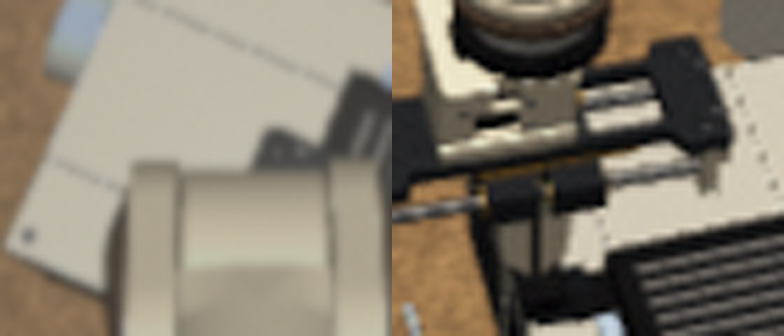

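The crop shows the fingers standing over the pad, ending at about (540,272), with the pad's black front edge just below at (550,290). There is no force yet, so I'll go on down in small steps.

Call:
jog_arm(offset=[[0,0,0.033],[0,0,0.033],[0,0,0]], rotation=[[0,0,0],[0,0,0],[0,0,0]])

```text
t: 4.65
position: [0.4934, 0.0141, 0.117]
eef_rot: [0.836, 0.549, -0.0, -0.0]
wrist_force: [0.6, 0.6, -0.4]
width: 0.002
gripper_force: 0.0
```

Run:
```python
import pickle; from h import *; from bench import *
c=capture('side'); d=pickle.load(open('c0.pkl','rb'))['side']
where(state())
g=c['pixels'].mean(2).astype(int); g0=d['pixels'].mean(2).astype(int)
print('cols',list(range(240,262)))
for r in range(164,194): print(r,g[r,240:262], g0[r,240:262])
f=lambda x,y,z:proj(d,np.array([*case(x,y),z])).round(1)
print('tip corners now',[f(-99.1+a,-9.4+b,.117) for a in(-19,0,19) for b in(-9.5,9.5)])
```

```text
t 4.7 own [-99.   -9.4] z 117.1 tooly-yaw err -0.0012 tilt [-0.0003 -0.    ] F [ 0.5 -0.   0.4] w 0.0
cols [240, 241, 242, 243, 244, 245, 246, 247, 248, 249, 250, 251, 252, 253, 254, 255, 256, 257, 258, 259, 260, 261]
164 [48 60 36 39 37 38 38 37 37 38 45 74 94 71 36 34 32 27 27 23 22 20] [ 30  70 142 193 190 189 189 189 187 188 189 189 188 190 189 190 190 190
 189 179 178 198]
165 [65 69 38 38 38 38 36 36 38 37 33 48 77 66 22 22 20 21 19 14 12 15] [ 23  42 126 188 188 189 190 188 188 188 190 188 189 189 188 188 189 187
 189 188 185 182]
166 [119 102  35  37  32  29  31  26  20  24  18  28  49  46  14  15  15  10
  14  17  14  13] [ 21  39 116 179 188 189 188 188 189 188 188 189 189 187 189 189 190 189
 189 191 172 160]
167 [83 78 35 22 21 18 18 15  9 15 15 40 63 46 16 15 14 19 15 14 10 13] [ 16  38  85 154 190 191 190 189 189 189 190 188 189 188 189 188 189 189
 189 188 179 180]
168 [ 33  40  26  14  15  14  12  14  10  14  14  43  63  43  14  15  15  28
  64  86 106 139] [ 15  30  44 128 191 189 188 189 190 188 190 189 187 188 190 188 189 188
 190 190 188 184]
169 [ 18  24  17  15 
[... 4037 characters left out ...]
 115 111  86  41   8   7  31  54 133 198 198 199 198 199 199 197
 200 198 199 187] [102 101 110 106  80  42   5   7  30  52 128 188 188 190 190 190 189 189
 190 190 189 177]
192 [110 115 126 128 103  43   3   9  25  46 130 195 199 200 198 200 199 198
 199 199 198 197] [103 109 118 121  98  40   6   6  22  41 123 187 190 189 189 189 189 189
 190 188 190 186]
193 [116 122 126 130 107  59   9  10  13  38  97 164 200 199 199 199 198 199
 198 198 200 200] [110 114 118 120 102  54   5   6  13  39  89 155 190 191 190 188 189 190
 191 189 188 190]
tip corners now [array([243.9, 185.2]), array([242.5, 180.4]), array([250.1, 184.1]), array([248.7, 179.4]), array([256.4, 183. ]), array([254.9, 178.3])]
```

Run:
```python
from h import *
f='pre2'
a=cv2.imread('pics/pre2.png').mean(2)[:,392:]
b=cv2.resize(a,(140,120),interpolation=cv2.INTER_AREA).astype(int)
print('pre2 side')
for r in range(160,188,1): print(r,b[r-115,240-225:262-225])
f=lambda x,y,z,c:proj(c,np.array([*case(x,y),z])).round(1)
import pickle
d=pickle.load(open('c0.pkl','rb'))['side']
print([f(-98.8+q,-2.8+w,.1376,d) for q in(-19,0,19) for w in(-9.5,9.5)])
```

```text
pre2 side
160 [88 67 27 20 20 17 15 15 15 15 14 35 44 19 13 11 11 11 14 14 19 24]
161 [ 60  53  20  14  15  15  11  13  14  14  15  49  64  33  13  14  21  36
  49  63  88 123]
162 [ 41  37  15  13  15  14  13  11  14  14  21  54  72  50  41  49  90 138
 163 161 163 183]
163 [ 29  30  16  12  18  20  24  34  41  32  28  61  84  80  78  82 124 175
 197 183 174 195]
164 [ 28  41  38  38  52  69  71  75  77  56  32  65  88  90  89  96 143 190
 198 189 189 203]
165 [ 25  44  72  89  79  89  92  91  90  65  31  64  90  92  89  96 148 195
 198 196 193 192]
166 [ 22  42  85 104  84  91  91  90  89  67  31  63  90  91  91 101 152 195
 198 197 183 174]
167 [ 16  39  77  89  79  91  93  91  90  67  30  63  88  90  91 105 155 195
 198 197 188 187]
168 [ 13  29  49  71  86  90  91  91  90  66  31  64  88  91  89 112 163 196
 197 197 197 192]
169 [ 14  26  44  85 109  90  89  91  89  66  30  62  88  91  93 128 177 197
 198 197 197 183]
170 [ 14  20  42  83 104  95  90  90  90  66  31  64  88  93 122 168 192 198
 199 199 197 188]
171 [ 15  17  30  55  99 121  99  91  87  64  26  62  95 124 167 192
[... 962 characters left out ...]
  94  36  14  36  51  39  26  17  19  19  17  19  19  20  13  17  18
  20  20  20  20]
183 [124 103  51  17  47  61  37  30  17  18  16  15  10  10  10   8  12  17
  19  20  20  20]
184 [121 109  68  18  40  51  37  35  14  12   9   3   5   9   5   8  11  15
  19  18  16  16]
185 [117 111  81  31  32  38  29  34  20   5   6   4   7   9   8  12  14  12
  14  14  13  20]
186 [115 112  89  45  35  39  23  32  25  12  15  10  11  16  21  23  23  17
  17  22  55 101]
187 [120 118 102  62  40  40  16  31  41  61  71  35  32  45  72  90 101 104
 102 134 155 169]
[array([243.4, 178.9]), array([242. , 174.2]), array([249.7, 177.8]), array([248.3, 173.1]), array([256. , 176.7]), array([254.5, 172. ])]
```

The tip is still visible in front of the pad and there is no contact, so the real gap is a few millimetres more than computed. I'll go on down carefully.

Call:
jog_arm(offset=[[0,0,0.033],[0,0,0]], rotation=[[0,0,0],[0,0,0]])

```text
t: 4.95
position: [0.4935, 0.0141, 0.1151]
eef_rot: [0.836, 0.549, -0.0, -0.0]
wrist_force: [0.2, -0.2, -0.1]
width: 0.004
gripper_force: 0.0
```

Call:
jog_arm(offset=[[0,0,0.033],[0,0,0]], rotation=[[0,0,0],[0,0,0]])

```text
t: 5.2
position: [0.4935, 0.0141, 0.1131]
eef_rot: [0.836, 0.549, -0.0, -0.0]
wrist_force: [0.1, 0.0, 0.2]
width: 0.008
gripper_force: 0.0
```

Run:
```python
import pickle; from h import *; from bench import *
c=capture('side'); T=capture('top'); where(state())
g=c['pixels'].mean(2).astype(int)
for r in range(174,190): print(r,g[r,240:262])
print(proj(c,state()['position']))
pickle.dump((c,T),open('c1.pkl','wb'))
a=[cv2.resize(c['pixels'][130:205,215:305,::-1],(720,600),interpolation=cv2.INTER_CUBIC)]
cv2.imwrite('pics/now.png',a[0])
```

```text
t 5.3 own [-99.   -9.4] z 113.2 tooly-yaw err -0.0012 tilt [-0.0002  0.    ] F [0.1 0.2 0.1] w 0.0
174 [ 20  15  14  31  68  91  90  91  91  72  25  54  89  91  90  95 146 193
 198 197 199 198]
175 [ 26  12  14  27  68  93  88  91  91  71  26  54  91  91  91  92 148 198
 198 198 198 198]
176 [ 49  14  14  20  61  90  90  90  92  73  19  54  90  90  92 100 154 197
 187 179 199 199]
177 [ 63  11  16  19  55  93  92  91  90  72  22  55  91  91  85  92 109 107
 112 159 198 187]
178 [ 89  26  15  16  52  85  91  90  91  70  23  57  92  81  56  47  46  25
  41  88 114  96]
179 [95 38 15 18 42 67 76 81 91 72 24 52 83 53 28 16 22 23 23 26 27 24]
180 [111  61  15  15  40  59  55  50  64  62  27  41  54  24  18  19  20  25
  23  21  22  17]
181 [124  90  18  16  38  56  49  27  33  31  21  22  26  20  17  14  21  22
  22  22  21  20]
182 [124  98  31  13  38  53  42  26  20  19  16  18  19  18  21  15  16  22
  22  21  19  17]
183 [124 106  51  16  51  66  32  32  16  17  16  14  13  14  11  12  10  18
  19  21  25  21]
184 [119 112  71  12  42  54  36  43   9  13  12   3   6   5   7   8  11  15
  16  22  21  20]
185 [119 113  87  24  31  39  28  37  18   6   8  10  11   8  11  15  18  16
  18  16  15  14]
186 [113 113  91  39  34  43  21  34  23  11  12  11  17  20  18  20  21  16
  12  10  50 104]
187 [123 121 105  60  38  46  12  36  43  60  72  18  21  34  70  90 105 110
 102 145 163 170]
188 [122 120 114  84  39  38   6  24  44 114 161 146 172 172 175 180 181 182
 181 190 197 182]
189 [118 120 113  89  53  43   2  23  46 121 182 192 199 199 198 199 200 198
 199 200 200 177]
[249.45262031 182.52759918]
```

View pics/now.png

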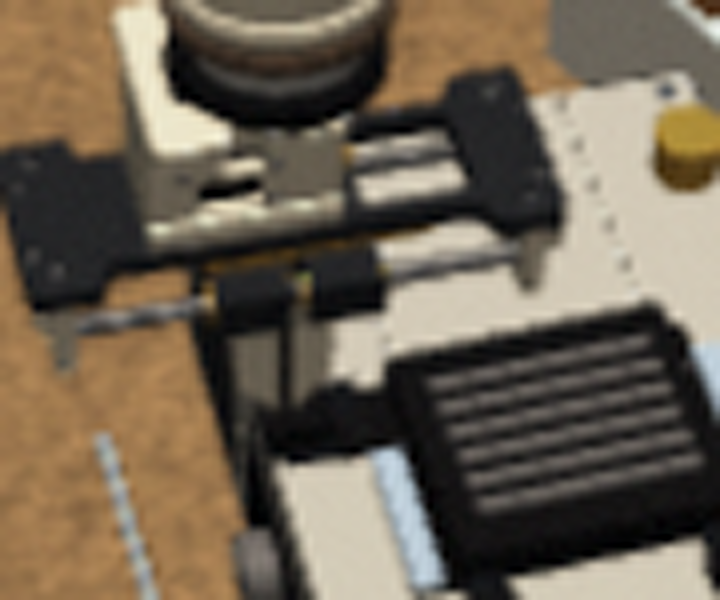

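The picture shows the fingertips ending at about (280,405), in front of the pad's black top, and the pad has not moved. I'll keep lowering while watching the force.

Call:
jog_arm(offset=[[0,0,0.033],[0,0,0]], rotation=[[0,0,0],[0,0,0]])

```text
t: 5.55
position: [0.4935, 0.0141, 0.1111]
eef_rot: [0.836, 0.549, -0.0, -0.0]
wrist_force: [-0.1, -1.0, 1.0]
width: 0.004
gripper_force: 0.0
```

Call:
jog_arm(offset=[[0,0,0.033],[0,0,0]], rotation=[[0,0,0],[0,0,0]])

```text
t: 5.8
position: [0.4935, 0.0141, 0.1091]
eef_rot: [0.836, 0.549, -0.0, -0.0]
wrist_force: [-0.3, -0.7, -0.4]
width: 0.004
gripper_force: 0.0
```

Run:
```python
import pickle; from h import *; from bench import *
s=state(); c=[capture('side')['pixels'].astype(float).mean(2) for _ in range(3)]
g=np.mean(c,0); d=pickle.load(open('c0.pkl','rb')); g0=d['side']['pixels'].astype(float).mean(2)*1.05
for r in range(174,190): print(r,g[r,243:260].astype(int),(g-g0)[r,243:260].astype(int))
print(where(state())[:0],s['effort'].round(2))
T=capture('top'); cv2.imwrite('pics/t2.png',cv2.resize(T['pixels'][95:225,180:320,::-1],(640,594),interpolation=cv2.INTER_CUBIC))
```

```text
174 [ 34  68  90  90  90  91  71  23  54  91  91  90  92 129 182 198 199] [   2   -1  -54 -110 -108 -107 -127 -176 -144 -108 -107 -107 -105  -68
  -16   -1    0]
175 [ 27  67  94  90  90  90  72  22  55  91  91  90  93 144 194 198 198] [   1   17  -38 -104 -108 -107 -113 -132  -84  -38  -22  -58 -105  -53
   -4    0   -2]
176 [ 25  71 102  90  90  90  71  23  54  90  91  91  97 151 198 188 181] [  1  30   0 -47 -23 -13 -23 -43   0  44  63   7 -66 -46   0   0   0]
177 [ 17  59  92  91  90  90  71  22  55  91  91  91  88  94 107 114 159] [  0  20  30  37  63  73  53   4  34  72  72  48 -14 -33   0   0   1]
178 [19 51 83 91 91 91 72 23 55 90 90 81 55 36 24 38 87] [ 0 12 36 64 74 73 55  6 37 70 69 57  9 -9  0 -1  1]
179 [17 46 79 91 91 91 72 22 54 91 80 52 24 20 23 24 28] [ 1  8 23 51 75 75 52  4 35 74 63 36  5  1  1  1  2]
180 [14 40 65 75 84 91 72 22 55 81 52 27 18 20 23 24 22] [-1  1  7 26 60 71 58  3 37 66 31  5  0  0 -1  1  1]
181 [15 36 59 54 48 58 57 26 39 52 27 16 17 21 22 23 21] [ 1  0  1  9 23 40 37  9 26 33  8 -2  1  1  1  2  0]
182 [12 37 53 38 27 27 30 23 23 27 17 17 16 17 2
[... 368 characters left out ...]
2  0  3  2  0 -4  4 -1]
186 [39 36 41 20 33 24  8  8 14 15 18 20 23 21 13 11 10] [ 1  1  0  0  0  5  0 -1  3  0 -3  0  3  2  4  2 -2]
187 [ 61  37  44  11  35  43  61  74  22  20  34  68  89 103 111 100 144] [ 0  2  0  6  0 -1  1  1  2 -2  1  0  2  0  0  2  0]
188 [ 83  39  39   9  27  43 113 159 146 170 171 175 179 182 183 182 191] [ 1 -1  0 -2 -1  1  0  1  1  1 -1  1 -1  0  0  1  0]
189 [ 91  51  43   5  22  44 122 183 191 198 199 198 199 198 198 199 198] [ 1 -2  1  1 -1 -1  1  0  0  0  0  0  0  0  0  0  0]
t 5.95 own [-98.9  -9.4] z 109.3 tooly-yaw err -0.0012 tilt [-0.0001  0.    ] F [ 0.1 -0.7 -0.8] w 0.0
[] [-0.000e+00 -4.196e+01  1.650e+00 -2.243e+01 -6.000e-02 -3.000e-02
  0.000e+00]
```

View pics/t2.png

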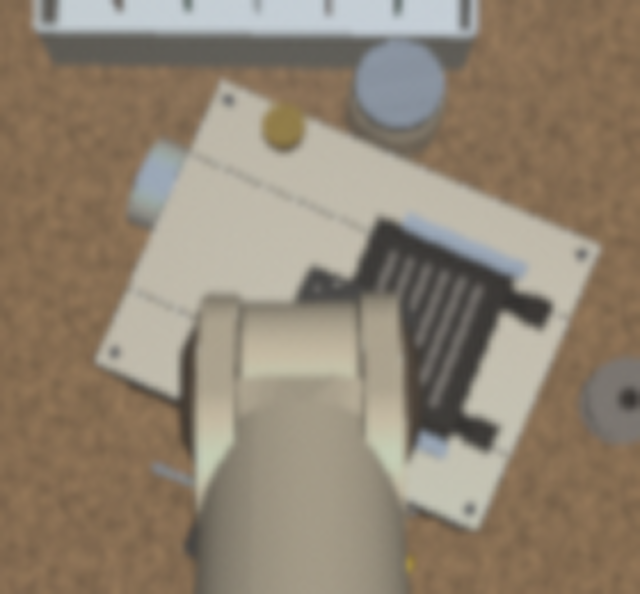

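Run:
```python
import pickle; from h import *
d=pickle.load(open('c0.pkl','rb'))
X=tri(d['top'],(318/4.571+180-.4,267/4.571+95-.4),d['side'],(515/8+215-.4,70/8+130+.5)); print(X,own(X))
for n,p,q in(('L',(60,355),(0,0)),):
    pass
# side-only: plate ends at assumed z: left-end corner (5,150),(35,305) right (560,220)
for z in(.17,.18,.19,.2,.21,.22):
    f=lambda u,v:own(onz(d['side'],(u/8+215-.4,v/8+130+.5),z))
    print(z,'right',f(515,70),f(560,210),'left',f(3,165),f(35,300),'midbolts',(f(490,90)+f(30,165))/2)
```

```text
[0.59139992 0.00507347 0.24232732] [-5.6 21.1]
0.17 right [17.2 92.5] [13.9 17.3] left [-182.2   86.6] [-183.2   16.9] midbolts [-83.7  84.2]
0.18 right [14.  82.6] [10.8  8.2] left [-183.4   76.8] [-184.4    7.7] midbolts [-85.85  74.4 ]
0.19 right [10.8 72.7] [ 7.6 -0.9] left [-184.6   67. ] [-185.5   -1.4] midbolts [-88.   64.6]
0.2 right [ 7.7 62.8] [  4.5 -10.1] left [-185.8   57.2] [-186.7  -10.5] midbolts [-90.2   54.85]
0.21 right [ 4.5 53. ] [  1.4 -19.2] left [-187.    47.4] [-187.9  -19.6] midbolts [-92.35  45.1 ]
0.22 right [ 1.4 43.1] [ -1.7 -28.3] left [-188.2   37.5] [-189.1  -28.8] midbolts [-94.5  35.3]
```

The top view shows the arm hiding the tab, with the cover, bumpers and tin unmoved. Pixel differences also show the pad untouched. So the tip is really higher and nearer the camera than the reported pose. I'll shift 8 mm towards +y, which stays over the pad either way, and keep lowering on force feedback.

Call:
jog_arm(offset=[[0.13,0,0],[0,0,0.033],[0,0,0]], rotation=[[0,0,0],[0,0,0],[0,0,0]])

```text
t: 6.38
position: [0.4966, 0.0214, 0.1071]
eef_rot: [0.836, 0.549, -0.0, -0.0]
wrist_force: [-0.3, 0.7, 0.1]
width: 0.004
gripper_force: 0.0
```

Call:
jog_arm(offset=[[0,0,0.033],[0,0,0.033],[0,0,0]], rotation=[[0,0,0],[0,0,0],[0,0,0]])

```text
t: 6.75
position: [0.4968, 0.0211, 0.1033]
eef_rot: [0.836, 0.549, -0.0, 0.0]
wrist_force: [-0.4, 0.4, -0.5]
width: 0.004
gripper_force: 0.3
```

```bash
cat > rows.py <<'E'
import pickle; from h import *; from bench import *
s=state(); g=np.mean([capture('side')['pixels'].astype(float).mean(2) for _ in range(2)],0)
d=pickle.load(open('c0.pkl','rb')); g0=d['side']['pixels'].astype(float).mean(2)*1.05
for r in range(174,188): print(r,g[r,243:260].astype(int),(g-g0)[r,243:260].astype(int))
where(s); print('gf',s['gripper_force'],proj(d['side'],s['position']))
E
python3 rows.py
python3 - <<'E'
import pickle; from h import *
d=pickle.load(open('c0.pkl','rb'))
p=d['top']['pixels'].astype(int); s=d['side']['pixels'].astype(int)
# base disc: bright vs bench
for n,(x0,y0,x1,y1) in(('top',(205,305,290,383)),('side',(55,250,160,340))):
    hsv=cv2.cvtColor(d[n]['pixels'],cv2.COLOR_RGB2HSV)
    m=((hsv[...,1]<75)&(hsv[...,2]>60)).astype(np.uint8); q=np.zeros_like(m); q[y0:y1,x0:x1]=1
    cs,_=cv2.findContours(m*q,cv2.RETR_EXTERNAL,cv2.CHAIN_APPROX_NONE); c=max(cs,key=cv2.contourArea)[:,0]
    print(n,c.min(0),c.max(0),[ (k,proj(d[n],np.array([0,0,k])).round(1)) for k in(0,.02)])
E
```

```text
174 [ 57  86  91  91  89  83  51  38  77  91  91  90 109 164 199 199 198] [  24   16  -53 -110 -109 -116 -147 -161 -121 -109 -106 -107  -88  -33
    0   -1    0]
175 [ 45  79  90  91  90  82  52  39  75  92  90  91 124 178 198 198 199] [  19   30  -42 -104 -109 -115 -133 -115  -63  -37  -23  -58  -73  -20
   -1    0   -1]
176 [ 33  68  90  91  89  84  52  38  74  91  91  91 123 177 199 188 181] [  8  26 -12 -47 -23 -20 -42 -28  19  44  63   7 -40 -21   0   0   0]
177 [ 25  59  90  90  90  82  52  38  76  92  90  81  92 118 107 115 159] [  7  21  28  36  63  65  33  20  55  73  71  38 -10  -9   0   0   1]
178 [21 59 91 93 91 84 51 39 74 90 81 54 43 47 24 38 85] [ 3 20 44 65 74 66 34 23 56 70 60 29 -2  1  0 -1  0]
179 [15 47 79 88 91 83 53 39 74 83 54 27 22 23 23 23 27] [ 0  9 22 48 75 67 32 22 55 65 36 11  2  5  1  0  1]
180 [17 40 63 64 66 74 54 36 57 47 25 20 21 22 24 24 22] [ 1  1  4 15 42 54 40 17 40 31  5 -1  2  1  0  1  1]
181 [16 36 59 49 34 41 32 24 29 22 16 20 23 24 22 22 21] [ 3  0  0  4  9 23 12  7 15  4 -1  1  6  4  1  1  0]
182 [13 36 52 39 25 18 18 19 19 19 21 21 22 22 1
[... 251 characters left out ...]
 1  8  0  2  1  1  2  2  1 -3]
185 [24 32 38 27 38 20  8  9  5  9  7  8 13 18 14 19 17] [-2  1  0  1  2  2  0  1 -2  0  0  1  0  0 -5  3 -2]
186 [39 36 44 19 33 24  8 12 12 15 18 18 22 20 14 11 11] [ 1  2  2  0  0  5  0  2  1  1 -4 -1  2  1  4  2 -1]
187 [ 62  38  45  11  34  43  62  74  19  21  34  69  89 103 107  99 144] [ 1  2  1  6 -2 -1  2  1  0  0  1  0  3  0 -3  1  0]
t 6.75 own [-98.8  -1.7] z 103.3 tooly-yaw err -0.0013 tilt [ 0.     -0.0001] F [-0.4  0.4 -0.5] w 0.0
gf 0.31875958666205406 [248.93207445 182.78491843]
top [206 310] [282 382] [(0, array([248.1, 345.2])), (0.02, array([248.1, 347.3]))]
side [ 64 260] [149 333] [(0, array([107.4, 293.8])), (0.02, array([105.7, 290.3]))]
```

Call:
jog_arm(offset=[[0,0,0.033],[0,0,0.033],[0,0,0]], rotation=[[0,0,0],[0,0,0],[0,0,0]])

```text
t: 7.22
position: [0.4968, 0.021, 0.0993]
eef_rot: [0.836, 0.549, -0.0, 0.0]
wrist_force: [-1.0, -0.7, 3.0]
width: 0.006
gripper_force: 1.2
```

```bash
python3 rows.py
```

```text
174 [ 49  77  89  92  91  83  52  32  68  90  92  90 112 164 200 198 200] [  16    7  -55 -109 -107 -116 -146 -167 -130 -109 -105 -107  -86  -33
    1   -1    1]
175 [ 50  80  89  89  90  82  53  29  68  91  91  91 113 166 199 199 198] [  24   30  -43 -105 -109 -115 -133 -124  -71  -38  -22  -58  -85  -32
    0    0   -3]
176 [ 45  78  91  92  89  82  51  31  68  90  92  90 125 180 199 178 126] [ 20  37 -11 -45 -23 -22 -43 -35  13  44  65   6 -38 -18   0  -9 -54]
177 [ 33  67  91  90  90  81  53  31  68  90  91  90  99 109 107 106  81] [ 15  28  29  35  63  64  34  13  47  71  72  47  -3 -18   0  -8 -77]
178 [21 59 91 90 91 82 53 32 67 90 92 81 57 36 24 40 71] [  2  20  44  62  73  64  36  15  48  70  71  57  11  -9   1   0 -14]
179 [17 55 92 91 91 83 52 30 67 89 81 56 33 22 23 24 39] [ 1 18 35 51 75 67 31 13 48 72 63 40 14  3  1  2 13]
180 [17 48 78 88 90 82 51 30 67 81 54 29 22 20 22 22 19] [ 1  9 20 39 66 62 38 11 50 65 33  7  3  0 -2  0 -1]
181 [17 36 63 66 71 74 54 27 47 47 26 19 17 17 19 21 19] [ 3  0  4 20 45 56 34 10 33 28  7  0  0 -2 -1  0 -2]
182 [13 37 52 42 37 40 32 19 26 19 15 19 16 18 20 20 19] [ 0  3  0  4 11 19 10  1  7  1 -5  0 -2  3 -2  1  2]
183 [14 50 67 29 27 19 20 20 19 20 20 22 20 16 13 13 13] [-2  0  2 -3 -5  7  0  4  8  7 10 11 14  1 -6 -4 -8]
184 [11 43 53 21 24 18 19 19 17 13 10  9 13 15 11 13 14] [ -3  -1   1 -11 -16   8   6   8  14   4   5   4   5   4  -3  -4  -7]
185 [24 32 38 21 28  9  9 12 12  9  7 11 16 22 22 19 19] [-1  1  0 -5 -8 -8  0  3  5  0  0  4  3  4  3  4  0]
186 [40 36 43 21 32 21 10 13 14 13 17 19 22 22 24 35 70] [ 1  1  0  2  0  2  0  3  2  0 -4  0  3  4 14 26 57]
187 [ 60  39  45  13  22  29  62  75  21  21  34  69  90 105 146 171 177] [  0   4   1   8 -14 -15   3   3   2  -1   1   0   3   2  35  73  32]
t 7.225 own [-98.8  -1.8] z 99.3 tooly-yaw err -0.0014 tilt [-0.     -0.0002] F [-1.  -0.7  3. ] w 0.01
gf 1.2062102177333145 [248.94348101 183.66981974]
```

The pad is moving and the lug pixels have shifted, so the cover is coming loose. I'll press 2 mm more and measure the cover's movement.

Call:
jog_arm(offset=[[0,0,0.033],[0,0,0]], rotation=[[0,0,0],[0,0,0]])

```text
t: 7.58
position: [0.4968, 0.0211, 0.0974]
eef_rot: [0.836, 0.549, -0.0, 0.0]
wrist_force: [0.4, -1.3, 3.7]
width: 0.001
gripper_force: 1.9
```

```bash
cat > cov.py <<'E'
# cover rear/front edges along own y in the top view (deck is bright, cover dark), at cover top height
import pickle; from h import *; from bench import *
def prof(c,x,z,y0,y1):
    ys=np.arange(y0,y1,1.); g=c['pixels'].astype(np.float32).mean(2)
    P=np.array([proj(c,np.array([*case(x,y),z])) for y in ys],np.float32)
    return ys,cv2.remap(g,P[:,0].reshape(1,-1),P[:,1].reshape(1,-1),cv2.INTER_LINEAR)[0]
def edges(c,z=.13,y0=-135,y1=135,xs=(-50,-25,0,25,50)):
    for x in xs:
        ys,v=prof(c,x,z,y0,y1); b=v<105
        k=np.flatnonzero(np.diff(b.astype(int))); print('  x',x,ys[k].astype(int))
if __name__=='__main__':
    d=pickle.load(open('c0.pkl','rb')); where(state())
    for n in('top','side'):
        print(n,'before');edges(d[n],xs=(-20,0,20,40)); print(n,'now'); edges(capture(n),xs=(-20,0,20,40))
E
python3 cov.py
```

```text
t 7.575 own [-98.8  -1.7] z 97.4 tooly-yaw err -0.0013 tilt [ 0.     -0.0001] F [ 0.4 -1.3  3.7] w 0.0
top before
  x -20 [-95   1]
  x 0 [-95   1]
  x 20 [-95   2]
  x 40 [-124    3]
top now
  x -20 [-91 -36]
  x 0 [-92 -24   4  38]
  x 20 [-92   9]
  x 40 [-124 -107 -103   10]
side before
  x -20 [-113    0]
  x 0 [-112    1]
  x 20 [-111    2]
  x 40 [3]
side now
  x -20 [-109    8   28   34   53   69   85   93  101  119]
  x 0 [-109   10   16  132]
  x 20 [-109    9   41  133]
  x 40 [9]
```

The cover's front edge moved about 8 mm in both views, so it is released. Contact came with the reported z about 24 mm below the true height, and the image puts the tip about 12 mm further towards -y than reported. I'll carry these offsets along, rise, and go behind the cover.

Call:
jog_arm(offset=[[0,0,-0.5],[0,0,-0.5],[-0.44,0.416,0],[-0.44,0.416,0],[-0.44,0.416,0],[-0.44,0.416,0],[0,0,0.3],[0,0,0.28],[0,0,0],[0,0,0]], rotation=[[0,0,0],[0,0,0],[0,0,0],[0,0,0],[0,0,0],[0,0,0],[0,0,0],[0,0,0],[0,0,0],[0,0,0]], claw=0.2)

```text
t: 8.93
position: [0.5463, -0.1142, 0.1225]
eef_rot: [0.835, 0.55, -0.0, -0.0]
wrist_force: [0.5, -0.1, -0.1]
width: 0.202
gripper_force: 0.0
```

Run:
```python
from h import *; from bench import *
s=state(); where(s); c=capture('side'); b=(255,135,100,75)
cv2.imwrite('pics/rear.png',cv2.resize(c['pixels'][135:210,255:355,::-1],(800,600),interpolation=cv2.INTER_CUBIC))
f=lambda x,y,z:((proj(c,np.array([*case(x,y),z]))-[255,135]+.5)*8).round()
x,y=own(s['position']); z=s['position'][2]
print('tcp rep',f(x,y,z),'corrected',f(x-1,y-13,z+.024),'below on deck (corr)',f(x-1,y-13,.11))
print('deck pts',{k:f(*k,.11) for k in((0,-108),(0,-126),(-35,-117),(35,-117),(-55,-92),(55,-92))},'cover rear top',f(0,-92,.13))
```

```text
t 8.925 own [   0.3 -106.3] z 122.5 tooly-yaw err 0.0005 tilt [-0.0004  0.0004] F [ 0.5 -0.1 -0.1] w 0.2
tcp rep [290. 519.] corrected [302. 505.] below on deck (corr) [296. 569.]
deck pts {(0, -108): array([289., 545.]), (0, -126): array([303., 583.]), (-35, -117): array([202., 582.]), (35, -117): array([389., 547.]), (-55, -92): array([130., 538.]), (55, -92): array([421., 485.])} cover rear top [280. 476.]
```

View pics/rear.png

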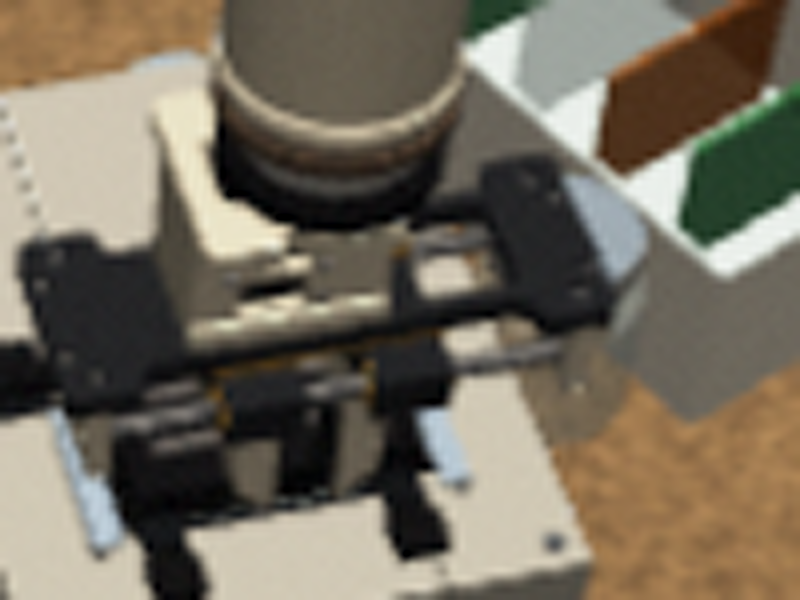

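The picture shows the two fingers behind the cover with their tips at about (255,500) and (355,487), the gap centred between the bumpers at (178,560) and (415,515), and the jar and tin clear. With a finger half-width of 9.5 mm, the xy reading fits and only z is off, by about 24 mm. I'll back off 4 mm and lower to about 11 mm above the deck.

Call:
jog_arm(offset=[[-0.07,0,0],[0,0,0.2],[0,0,0.12],[0,0,0.1],[0,0,0]], rotation=[[0,0,0],[0,0,0],[0,0,0],[0,0,0],[0,0,0]])

```text
t: 9.6
position: [0.5441, -0.119, 0.0966]
eef_rot: [0.836, 0.549, -0.001, -0.001]
wrist_force: [-0.1, 0.0, -0.2]
width: 0.203
gripper_force: 0.0
```

Call:
jog_arm(offset=[[0.06,0,0],[0.06,0,0],[0.06,0,0],[0.06,0,0],[0,0,0]], rotation=[[0,0,0],[0,0,0],[0,0,0],[0,0,0],[0,0,0]])

```text
t: 10.22
position: [0.5508, -0.106, 0.0976]
eef_rot: [0.836, 0.549, 0.0, 0.0]
wrist_force: [-0.1, -0.0, -0.4]
width: 0.199
gripper_force: 0.2
```

```bash
python3 cov.py
python3 - <<'E'
from h import *; from bench import *
s=state(); c=capture('side')
cv2.imwrite('pics/push1.png',cv2.resize(c['pixels'][125:200,240:340,::-1],(800,600),interpolation=cv2.INTER_CUBIC))
E
```

```text
t 10.225 own [  1.1 -97. ] z 97.6 tooly-yaw err -0.001 tilt [ 0.0005 -0.0003] F [-0.1 -0.  -0.4] w 0.2
top before
  x -20 [-95   1]
  x 0 [-95   1]
  x 20 [-95   2]
  x 40 [-124    3]
top now
  x -20 [-94 -76 -63  11]
  x 0 [-89 -82 -74 -72 -63  11]
  x 20 [-71  12]
  x 40 [-68  12]
side before
  x -20 [-113    0]
  x 0 [-112    1]
  x 20 [-111    2]
  x 40 [3]
side now
  x -20 [-108  -36  -30   16]
  x 0 [-109 -106 -102  -37  -23   -4]
  x 20 [-109  -37  -22  -13   -7   -5   18   84]
  x 40 [-38 -27  -2   2  57  70]
```

Call:
jog_arm(offset=[[0.1,0,0],[0.1,0,0],[0.1,0,0],[0.1,0,0],[0,0,0]], rotation=[[0,0,0],[0,0,0],[0,0,0],[0,0,0],[0,0,0]])

```text
t: 11.0
position: [0.5604, -0.0826, 0.0974]
eef_rot: [0.835, 0.55, 0.0, -0.0]
wrist_force: [0.0, 0.2, -0.4]
width: 0.2
gripper_force: 0.0
```

```bash
python3 cov.py | sed -n '1p;6,10p'
```

```text
t 11.0 own [  0.7 -71.7] z 97.4 tooly-yaw err 0.0002 tilt [0.0003 0.0007] F [ 0.   0.2 -0.4] w 0.2
  x 40 [-124    3]
top now
  x -20 [-58 -45 -33  36]
  x 0 [-53 -49 -39  37]
  x 20 [-35  37]
```

The cover follows the fingers: 25 mm of push moved its front edge 25 mm, and it stays square. I'll continue.

Call:
jog_arm(offset=[[0.1,0,0],[0.1,0,0],[0.1,0,0],[0.1,0,0],[0.1,0,0],[0.1,0,0],[0,0,0]], rotation=[[0,0,0],[0,0,0],[0,0,0],[0,0,0],[0,0,0],[0,0,0],[0,0,0]])

```text
t: 11.98
position: [0.5746, -0.0499, 0.0975]
eef_rot: [0.836, 0.549, 0.0, -0.0]
wrist_force: [-0.0, 0.0, -0.5]
width: 0.201
gripper_force: 0.0
```

```bash
python3 cov.py | sed -n '1p;7,12p'
```

```text
t 11.975 own [  0.8 -36. ] z 97.5 tooly-yaw err -0.0001 tilt [0.0002 0.0005] F [-0.   0.  -0.5] w 0.2
top now
  x -20 [-7  4  7 73]
  x 0 [12 73]
  x 20 [18 72]
  x 40 [23 73]
side before
```

Call:
jog_arm(offset=[[0.1,0,0],[0.1,0,0],[0.1,0,0],[0.1,0,0],[0.1,0,0],[0.08,0,0],[0,0,0]], rotation=[[0,0,0],[0,0,0],[0,0,0],[0,0,0],[0,0,0],[0,0,0],[0,0,0]])

```text
t: 12.95
position: [0.5884, -0.0181, 0.0974]
eef_rot: [0.836, 0.549, 0.0, -0.0]
wrist_force: [0.2, 0.2, 0.5]
width: 0.198
gripper_force: 0.0
```

Call:
jog_arm(offset=[[-0.15,0,0],[-0.2,0,0],[0,0,-0.6],[0,0,-0.8],[-0.9,-0.3,-0.3],[-0.9,-0.5,0],[-0.9,-0.5,0],[-0.9,-0.5,0],[0,0,0],[0,0,0]], rotation=[[0,0,0],[0,0,0],[0,0,0],[0,0,0],[0,0,0],[0,0,0],[0,0,0],[0,0,0],[0,0,0],[0,0,0]])

```text
t: 14.2
position: [0.3948, -0.1939, 0.1998]
eef_rot: [0.836, 0.548, 0.001, 0.0]
wrist_force: [0.6, 0.7, 0.4]
width: 0.2
gripper_force: 0.0
```

```bash
python3 cov.py | sed -n '1p;7,11p;17,30p'
python3 - <<'E'
from bench import *; import cv2,numpy as np
T=capture('top');S=capture('side')
a=cv2.resize(T['pixels'][100:220,190:330,::-1],(400,343),interpolation=cv2.INTER_CUBIC);b=cv2.resize(S['pixels'][125:245,215:355,::-1],(400,343),interpolation=cv2.INTER_CUBIC)
cv2.imwrite('pics/end.png',np.hstack([a,b]))
E
```

```text
t 14.2 own [-107.2 -239.5] z 199.8 tooly-yaw err -0.0029 tilt [0.0012 0.0003] F [0.6 0.7 0.4] w 0.2
top now
  x -20 [-90 -88 -11  -9   9 107]
  x 0 [-91 -87 -11  -9   9 107]
  x 20 [-91 -87   9 107]
  x 40 [-124 -107 -103  -82  -69  -59  -42  -30  -21   -8    9  107]
side now
  x -20 [-24 -14]
  x 0 [-122 -105  -83  -17   -7]
  x 20 [-24  -8   2  12]
  x 40 [-24  -9]
```

View pics/end.png

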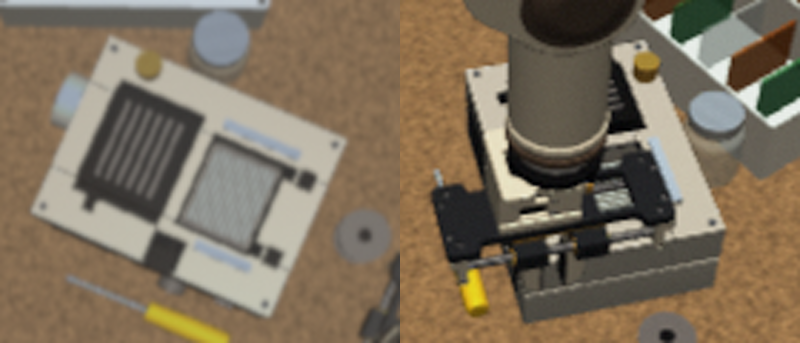

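The end picture shows the filter opening bare at (232,192). The cover lies flat and square on the deck at (140,152), with its rear at y = 9 mm and front at 107 mm. The tin, jar, spool and screwdriver are in place and the arm is clear. Handing in.

```bash
python3 -c "
from bench import *
print(sign_off())"
```

```text
the job is handed in; nothing more can be done
None
```

The snap tab was pressed and the cover slid about 107 mm along the deck; the filter opening is fully bare, the cover lies flat and square on the case with nothing else moved, and I handed the job in at about 14 s (no verdict was shown).

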